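# Open the rule bender's guard cover and hold it up

### The job

I have to reach into the bending head, so lift the rule bender's guard cover by its bar handle to about 45 degrees and hold it up for me: it drops shut by itself, so finish still gripping the handle with the cover held still. The catch does not always snap in and you cannot see whether it has, so first give the handle a light upward tug with the knob still untouched; if the cover is caught, do not force it, but turn the round knob on the front deck clockwise (seen from above) to draw the bolt back and then lift the cover. Leave the rules and tools lying around where they are.

Things in the scene. Friction and masses are not known exactly. Their poses are not given: they have to be found in the camera images.
- pull: Steel bar handle on the guard cover near its front edge: a level round bar 14 mm thick, 104 mm long between two end posts, bar centre 35 mm above the cover's top face and 167 mm above the bench when shut. Origin: middle of the bar, where to grip across it. y runs along the bar, x to the cover's hinge, z square to the cover. It swings up with the cover; the bar can turn between the fingers.
- cover (a joint): Opening angle of the guard cover, rad: 0 shut, grows as the front edge with the handle is lifted, up to 1.35 (45 degrees is 0.785). It weighs 0.5 to 0.8 kg (3 to 5 N to lift at the handle) and falls shut when let go. When caught it lifts only about 0.02 rad (4 mm at the handle) before the strike meets the bolt; when not caught it keeps rising.
- cover_hinge (a point): Middle of the cover's hinge line at its far edge, 122 mm above the bench; fixed on the bender. The hinge line is this frame's y axis; x points from the bender's front to its back, z up. Shut, the handle's bar lies 205 mm in front of (-x) and 45 mm above this point; it swings on an arc about it. The cover is a sheet frame with a clear pane, 248 x 350 x 10 mm.
- knob (a joint): Turn of the catch knob, rad: starts between 0 and 0.25 whether or not the cover is caught, grows clockwise seen from above to its stop at 1.4 (bolt fully withdrawn; from about 1.1 the cover is free). It stays where it is left and needs under 0.15 N m.
- knob_grip (a point): Point on the upright axis of the catch knob, half-way up its grip, 142 mm above the bench: a round black fluted knob 34 mm across (top at 155 mm) with a 40 mm skirt, on the bender's front deck (120 mm above the bench), right of the handle seen from the robot. The point is fixed and does not turn with the knob; x points to the bender's back. At least 45 mm of deck is free to its left and right.
- strike: The cover's strike: a small steel hook, 13 x 24 x 36 mm, under the cover's front edge inside the machine; the hidden bolt holds it down when the cover is caught. Origin at its lower end. Not to be touched: only the pull of a tug reaches it, which must stay below 50 N.
- u_rule: Bystander: U-shaped piece of bent steel rule, 30 x 40 mm, 24 mm high, standing on the front deck to the left of the handle. Origin under its middle.
- insert: Bystander: steel bending insert, 24 mm across, 34 mm high, standing at the left end of the front deck. Origin under its middle.
- screwdriver: Bystander: screwdriver 180 mm long lying on the bench in front of the bender. Origin under its middle.
- z_rule: Bystander: Z-shaped piece of bent steel rule, 75 x 40 mm, 24 mm high, on the bench in front of the bender. Origin under its middle.
- mallet: Bystander: white-headed mallet 220 mm long lying on the bench to the right of the bender. Origin under the handle.
- caliper: Bystander: caliper 220 mm long lying on the bench in front of the feeder housing. Origin under its middle.
- rubber_block: Bystander: black rubber block 45 x 65 x 28 mm on the bench to the right of the bender. Origin under its middle.

How it is judged:
On the way, in this order (a step that is already met when the one before it is completed fails the run):
1. the cover has been tugged by its handle before the knob was turned: it came up, or its strike was felt against the bolt ((contact force between strike and anything else above 1 N or value of joint cover above 0.035 rad) and contact force between the fingers and pull above 0.5 N and value of joint knob below 0.4 rad), for 0.1 s.
2. the cover is lifted to about 45 degrees by its handle (value of joint cover between 0.6 and 1 rad and contact force between the fingers and pull above 0.5 N), for 0.2 s.
At the end, for the whole second after the job is handed in: The cover stands still (under 0.05 rad/s) between 0.6 and 1.0 rad open (34 to 57 degrees) with the fingers holding its bar handle; nothing else can hold it up (all of step 2 and velocity of joint cover between -0.05 and 0.05 rad/s); the arm keeps its last pose, push and grip.
It fails at once if the catch is forced: more than 50 N on the strike (contact force between strike and anything else above 50 N).
It fails at once if a bystander is pushed more than 30 mm away (distance of any of u_rule, insert, screwdriver, z_rule, mallet, caliper, rubber_block from where it was at the start of the episode above 0.03 m).
It also fails if it takes over 61 s, if anything falls off the work surface, if the arm or the gripper's body presses on something with over 40 N, if the wrist force passes 120 N, or if a joint passes its speed limit or range.

### The arm

A 7-joint arm with a two-finger parallel gripper is mounted at the origin on the work surface. World frame = base frame: x ahead of the robot, y to its left, z up, the work surface at z = 0. Lengths are in m, angles in rad, forces in N, time in s.
With the tool pointing down it reaches from about 0.425 to 0.875 m from the base axis. Payload 4.7 kg.
Tool frame: the origin (TCP) lies midway between the tips of the shut fingers; the grasp point (between the pads) lies 19 mm behind it (ctrl.grip_point_offset is the distance from the TCP to the grasp point, in m); z points along the fingers, y is the line along which they close (so a half turn about z gives the same grasp; the last joint's range is limited). The gripper opens to 87 mm and grips with 3 to 60 N. Pads are 19 mm wide; open, the fingers measure 117 mm over their backs; the gripper's body (75 mm by 190 mm) begins 51 mm behind the grasp point.
Start: joints at [-1.247, 0.321, -0.07, 1.45, 0.023, 1.371, -0.057], TCP at [0.198, 0.619, 0.223] pointing down, gripper open.
Joint ranges: [-2.86, 2.86], [-0.3, 2.09], [-1.38, 1.24], [0.06, 2.45], [-1.56, 4.7], [0.09, 2.05], [-2.69, 2.69]. Speed limits (rad/s): [2.57, 2.57, 3.14, 3.14, 3.14, 3.14, 3.14].

### API

Orientations are given as a rotation vector (axis times angle).
In Python, from bench import ctrl gives the robot as it stands.
- The arm moves only by the tool move_arm, never from a script. Its argument "increments" is text: rows parted by semicolons, each of 7 numbers parted by spaces: the shift along the world's x, y, z in mm, then the turn, a rotation vector about the world's x, y, z in degrees, then the closure in counts, from 0 (fully open) to 255 (shut). A call has exactly 8 rows; each row shifts and turns the commanded pose from where the row before left it; what a row does not reach is not made up. A row lasts 1/12 s, in which the tool goes at most 41.7 mm and 7.16 degrees, less where a joint would pass 70% of its speed; a pose out of reach is approached as far as the arm can. A call with a gripper value outside its range is refused whole. The fingers move at their own pace and stop on an object; "grip_force" is the grip in N (left out, the last holds). Time passes only in rows, so rows that do not move let the fingers close, or fill a call up. It gives the time, the measured TCP pose, the force, the opening and the grip force at its end, in the units of the state.
- ctrl.get_state(): the state, without advancing time (a new reading comes with each control period).
- ctrl.get_image(name): name is "scene" or "side" or "wrist"; returns a dict with "frame" (384x512x3 uint8, red, green, blue), "depth" (384x512 float32, m along the optical axis (not along the pixel's ray), 0 where there is no reading), "fx", "fy", "cx", "cy" (pixels), "position" and "orientation" of the camera in the world. Camera axes: x right, y down, z forward; pixel columns grow to the right and rows downward; lengths in m; the calibration is good to about 2 mm. A picture is of the moment at which its call begins.
- ctrl.close_job(): hands the job in; it is judged then, once.
Trained networks look in a picture, given as the dict that the camera call returned (one of the last four; its "shot" number tells which), for a name from the list of things; names that differ only in an ending like _2 or _b are one class to them, and where a whole thing is asked for, a point or a joint stands for the part that bears it (a point fixed in the world has none). Each returns a list of dicts, best first, with "score" (0 to 1); they miss things now and then, are a little off and sometimes report something else, mostly with a low value. They report only what shows in the picture. A call takes as long as a camera call.
- ctrl.find_in(target, picture): "centre" ([x, y, z] in m, in world coordinates, good to about 4 mm: the middle of the surface that is visible of it).
- ctrl.silhouettes(target, picture): "region" (384x512 bool, what is visible of it).
The state is a dict: "time": time; "joint_positions": joint angles; "qd": joint speeds; "joint_torque": joint torques, N m; "position": TCP position; "tool_rot": TCP orientation; "ft_force": force on the tool from outside, world axes, zero at the start; "torque": the same for the moment, N m; "grip_width": opening from 0.0 (shut) to 1.0 (fully open); "grip_force": force on a finger pad.
Only numpy, scipy, OpenCV 4.12 (cv2) and the standard library are available. Lean on these libraries where they do the work, as an engineer would, in place of code of your own. Each camera call takes 0.05 s, during which the arm holds its last target. There are 200 camera calls.

## Working session

There is one attempt and no reset: what is moved stays moved. The work goes in short steps, Python scripts to look and compute and a tool call to move; the robot and the scene stay as the last step left them, time stands still between calls to the robot, and variables do not carry over. Pictures are saved under pics/ and viewed, at most 10 in all, crops included, and the job is handed in when it is done.

Besides the shell and the picture viewer there is one more tool, called after "Request:" by a JSON object that holds its "method" and its "body", one argument or row to a line. move_arm: Moves the arm, as the interface text tells. Its arguments: {"type":"object","properties":{"increments":{"type":"string"},"grip_force":{"type":"number"}},"required":["increments"]}

```bash
mkdir -p pics; ls; python3 - <<'E'
from bench import ctrl
import cv2,numpy as np
from scipy.spatial.transform import Rotation as R
s=ctrl.get_state();print({k:np.round(v,3) for k,v in s.items()})
ims=[]
for n in ['scene','side']:
    p=ctrl.get_image(n);ims.append(p['frame'])
    print(n,p['position'],p['orientation'],p['fx'])
    for t in ['pull','knob_grip','knob','cover','u_rule','insert']:
        try:print(t,[(np.round(d['centre'],3),round(d['score'],2)) for d in ctrl.find_in(t,p)[:3]])
        except Exception as e:print(t,e)
cv2.imwrite('pics/a.png',cv2.cvtColor(ims[0],4));cv2.imwrite('pics/b.png',cv2.cvtColor(ims[1],4))
E
```

```text
pics
{'time': np.float64(0.0), 'joint_positions': array([-1.247,  0.322, -0.07 ,  1.452,  0.023,  1.371, -0.057]), 'qd': array([ 0.001,  0.001, -0.001,  0.001, -0.   , -0.   , -0.001]), 'joint_torque': array([-1.0000e-03, -4.9128e+01, -4.0400e-01, -3.1253e+01, -6.4000e-02,
        4.4000e-02,  0.0000e+00]), 'position': array([0.198, 0.619, 0.221]), 'tool_rot': array([-4.850e-01, -3.104e+00,  3.000e-03]), 'ft_force': array([0.366, 0.446, 0.006]), 'torque': array([ 0.033,  0.048, -0.017]), 'grip_force': np.float64(0.0), 'grip_width': np.float64(1.002)}
scene [1.58340569 0.2369345  0.86304799] [-1.48137268 -1.87065479  0.95365606] 427.3757219237902
pull [(array([0.608, 0.095, 0.165]), 0.76), (array([0.522, 0.002, 0.147]), 0.44)]
knob_grip [(array([0.818, 0.244, 0.136]), 0.97)]
knob [(array([ 0.523, -0.001,  0.146]), 0.56)]
cover [(array([0.522, 0.002, 0.146]), 0.25)]
u_rule [(array([0.536, 0.178, 0.132]), 0.64)]
insert [(array([0.536, 0.248, 0.142]), 0.6)]
side [0.55453364 0.69701316 0.74254203] [-0.01936041  2.87704707 -1.22063274] 353.2859599675846
pull [(array([0.598, 0.116, 0.17 ]), 0.63)]
knob_grip [(array([0.695, 0.36 , 0.198]), 0.85)]
knob [(array([0.512, 0.009, 0.152]), 0.76), (array([0.692, 0.093, 0.129]), 0.25)]
cover [(array([0.691, 0.089, 0.13 ]), 0.86)]
u_rule [(array([0.522, 0.169, 0.136]), 0.74), (array([0.689, 0.361, 0.197]), 0.62)]
insert [(array([0.529, 0.257, 0.145]), 0.74)]
```

View pics/a.png

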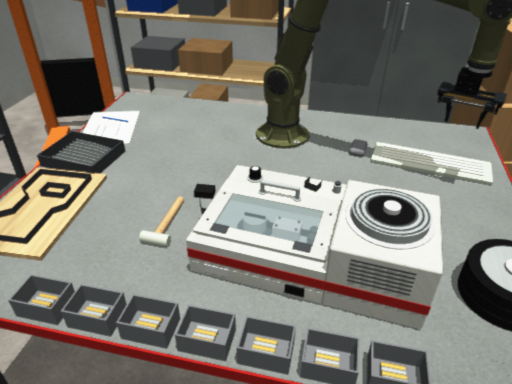

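View pics/b.png

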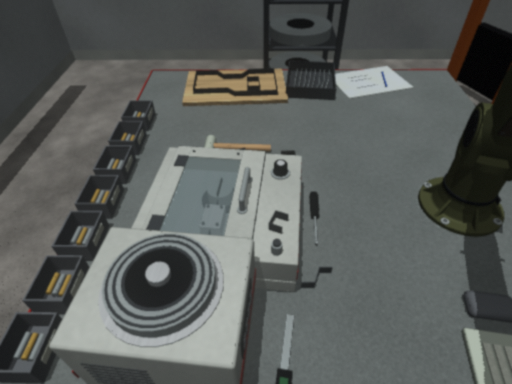

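```bash
cat > h.py <<'E'
from bench import ctrl
import cv2,numpy as np
from scipy.spatial.transform import Rotation as R
def cloud(p,m=None):
    d=p['depth'];v,u=np.nonzero((d>0)&(m if m is not None else True))
    z=d[v,u];c=np.c_[(u-p['cx'])*z/p['fx'],(v-p['cy'])*z/p['fy'],z]
    return R.from_rotvec(p['orientation']).apply(c)+p['position']
E
python3 - <<'E'
from h import *
for n in ['scene','side']:
    p=ctrl.get_image(n);C=cloud(p)
    for t in ['pull','knob']:
        for r in ctrl.silhouettes(t,p)[:2]:
            c=cloud(p,r['region']);print(n,t,r['score'],len(c),c.min(0),np.median(c,0),c.max(0))
    # bar points: z 155..176 near handle
    m=(abs(C[:,0]-.6)<.05)&(abs(C[:,1]-.1)<.09)&(C[:,2]>.160)&(C[:,2]<.18);b=C[m]
    if len(b)>5:
        mu=b.mean(0);e=np.linalg.svd(b-mu,full_matrices=False)[2][0];q=(b-mu)@e
        print('bar',len(b),mu,e,mu+e*(q.min()+q.max())/2,q.max()-q.min(),b[:,2].max())
    m=(np.hypot(C[:,0]-.52,C[:,1]-.002)<.035)&(C[:,2]>.150)&(C[:,2]<.165);b=C[m]
    if len(b)>5: print('knobtop',len(b),b.mean(0),b.min(0),b.max(0),cv2.minEnclosingCircle(b[:,:2].astype('f4')))
E
```

```text
scene pull 0.79 335 [0.51827572 0.02605555 0.11550991] [0.60737863 0.09987171 0.16522712] [0.62066983 0.15088097 0.17549118]
scene pull 0.51 160 [ 0.262542   -0.07261165 -0.0013839 ] [ 0.52502679 -0.00113807  0.14477945] [0.53675791 0.01468607 0.15837356]
scene knob 0.68 154 [ 0.49850629 -0.02279389  0.12334884] [ 0.52570567 -0.00090528  0.14477945] [0.53675791 0.01468607 0.15837356]
bar 201 [0.60788128 0.08995641 0.16964163] [0.09269767 0.99568221 0.00490686] [0.60780411 0.08912741 0.16963755] 0.11444630856756421 0.176247146156004
knobtop 60 [ 0.51885571 -0.0027581   0.15477898] [ 0.49850629 -0.01905508  0.15000611] [0.5340235  0.01376554 0.15837356] ((0.5165264010429382, -0.003055477049201727), 0.018136313185095787)
side pull 0.89 284 [0.58798303 0.03236119 0.13279947] [0.60215176 0.11935034 0.17147128] [0.61550837 0.15478293 0.17646182]
side pull 0.35 193 [ 0.38827409  0.213673   -0.00236857] [0.4368998  0.24854267 0.0117168 ] [0.46848644 0.26837147 0.02698177]
side knob 0.56 222 [ 0.49515093 -0.01895013  0.12435687] [0.51400938 0.00883279 0.14877369] [0.53170848 0.01860226 0.15854371]
side knob 0.36 688 [ 0.4907886   0.33173661 -0.00379736] [0.5085257  0.42435018 0.00920439] [0.53196139 0.47523414 0.0183532 ]
bar 215 [0.60162254 0.10027755 0.17219047] [ 0.09563359  0.99500761 -0.02853188] [0.60093955 0.09317146 0.17239424] 0.11384118654629055 0.17646181518366355
knobtop 104 [0.51258344 0.00141597 0.15488677] [ 0.49582304 -0.01773935  0.15021905] [0.52955654 0.0155979  0.15854371] ((0.5126459002494812, -0.0012857504189014435), 0.01770174317061901)
```

The scene view shows the bender with its bar handle at about (280,190) and the black knob at (255,173). The side view shows the handle at (245,190), the knob at (280,168), and the U-rule and insert on the deck at (278,222) and (276,246). In world coordinates the bar is about (0.604, 0.091) with machine yaw about -5.4°, and the knob is about (0.515, -0.002). I'll move above the handle next.

Request:
{"method": "move_arm", "body": {
  "increments": "17 -22 6 0 0 -3.2 0;17 -22 6 0 0 -3.2 0;17 -22 6 0 0 -3.2 0;17 -22 6 0 0 -3.2 0;17 -22 6 0 0 -3.2 0;17 -22 6 0 0 -3.2 0;17 -22 6 0 0 -3.2 0;17 -22 6 0 0 -3.2 0"
}}

```text
time: 1.67
position: [0.3354, 0.4413, 0.2712]
tool_rot: [1.167, 2.917, 0.0]
ft_force: [0.2, -0.0, 1.7]
grip_width: 0.997
grip_force: 0.0
```

Request:
{"method": "move_arm", "body": {
  "increments": "17 -22 0 0 0 -3.2 0;17 -22 0 0 0 -3.2 0;17 -22 0 0 0 -3.2 0;17 -22 0 0 0 -3.2 0;17 -22 0 0 0 -3.2 0;17 -22 0 0 0 -3.2 0;17 -22 0 0 0 -3.2 0;17 -22 0 0 0 -3.2 0"
}}

```text
time: 2.33
position: [0.4713, 0.2649, 0.271]
tool_rot: [1.785, 2.585, 0.001]
ft_force: [0.3, -0.0, 0.1]
grip_width: 0.995
grip_force: 0.0
```

Request:
{"method": "move_arm", "body": {
  "increments": "17 -22 0 0 0 -3.2 0;17 -22 0 0 0 -3.2 0;17 -22 0 0 0 -3.2 0;17 -22 0 0 0 -3.2 0;17 -22 0 0 0 -3.2 0;17 -22 0 0 0 -3.2 0;17 -22 0 0 0 -3.2 0;0 0 0 0 0 0 0"
}}

```text
time: 3.0
position: [0.5919, 0.1047, 0.2708]
tool_rot: [2.258, 2.177, -0.002]
ft_force: [-0.6, -1.3, 0.6]
grip_width: 0.999
grip_force: 0.0
```

```bash
python3 - <<'E'
from h import *
s=ctrl.get_state();print(s['position'],s['joint_positions'],'tool y',R.from_rotvec(s['tool_rot']).as_matrix()[:,1:].T,s['ft_force'])
p=ctrl.get_image('wrist');C=cloud(p)
print(p['position'])
m=(abs(C[:,0]-.605)<.03)&(abs(C[:,1]-.1)<.09)&(C[:,2]>.155)&(C[:,2]<.18);b=C[m]
mu=b.mean(0);e=np.linalg.svd(b-mu,full_matrices=False)[2][0];q=(b-mu)@e
print('bar',len(b),mu,e,mu+e*(q.min()+q.max())/2,np.ptp(q),b[:,2].max())
m=(np.hypot(C[:,0]-.515,C[:,1]+.001)<.03)&(C[:,2]>.148)&(C[:,2]<.165);b=C[m]
print(len(b))
if len(b)>5: print(b.mean(0),cv2.minEnclosingCircle(b[:,:2].astype('f4')))
cv2.imwrite('pics/w1.png',cv2.cvtColor(p['frame'],4))
E
```

```text
[0.59193822 0.10474646 0.27081112] [-0.62902288  0.20548471  0.4795876   1.52336492 -0.09044716  1.43451541
 -0.18256811] tool y [[ 0.99932517 -0.03666     0.00229064]
 [ 0.00213073 -0.00440024 -0.99998805]] [-0.63249598 -1.29784187  0.6126436 ]
[0.59540851 0.18502387 0.43329686]
bar 1579 [0.60180039 0.09589089 0.17283091] [-0.0930693  -0.99560782  0.01015762] [0.60139355 0.09153881 0.17287532] 0.11565806646886181 0.17702530589313104
66
[ 0.51246157 -0.01376453  0.15528131] ((0.5122016072273254, -0.014330936595797539), 0.01167764700949192)
```

View pics/w1.png

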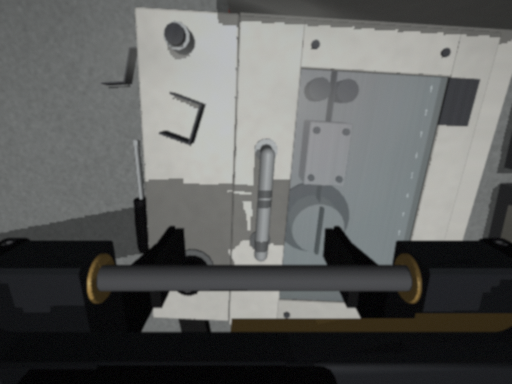

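The wrist view shows the bar at about column 265, rows 140–255, with the knob at (190,272) behind the finger. The bar centre comes out at (0.602, 0.092), so I'll descend onto it and close.

Request:
{"method": "move_arm", "body": {
  "increments": "5 -6 -10 0 0 -1.6 0;5 -7 -10 0 0 -1.7 0;0 0 -20 0 0 0 0;0 0 -20 0 0 0 0;0 0 -20 0 0 0 0;0 0 -20 0 0 0 0;0 0 -12 0 0 0 0;0 0 -10 0 0 0 0"
}}

```text
time: 3.72
position: [0.598, 0.1003, 0.1463]
tool_rot: [-2.309, -2.129, 0.004]
ft_force: [-0.6, 0.7, -0.1]
grip_width: 1.002
grip_force: 0.0
```

Request:
{"method": "move_arm", "body": {
  "increments": "0 0 0 0 0 0 60;0 0 0 0 0 0 120;0 0 0 0 0 0 200;0 0 0 0 0 0 255;0 0 0 0 0 0 255;0 0 0 0 0 0 255;0 0 0 0 0 0 255;0 0 0 0 0 0 255",
  "grip_force": 15
}}

```text
time: 4.38
position: [0.5993, 0.1001, 0.1488]
tool_rot: [2.31, 2.129, 0.001]
ft_force: [0.6, -0.0, 0.4]
grip_width: 0.477
grip_force: 0.0
```

Request:
{"method": "move_arm", "body": {
  "increments": "0.5 0 0 0 0 0 255;0.5 0 0 0 0 0 255;0.5 0 0 0 0 0 255;0.5 0 0 0 0 0 255;0 0 0 0 0 0 255;0 0 0 0 0 0 255;0 0 0 0 0 0 255;0 0 0 0 0 0 255"
}}

```text
time: 5.05
position: [0.6021, 0.1, 0.1486]
tool_rot: [2.309, 2.128, 0.002]
ft_force: [6.0, 0.0, -3.8]
grip_width: 0.152
grip_force: 15.0
```

Request:
{"method": "move_arm", "body": {
  "increments": "0 0 0 0 0 0 255;0 0 0 0 0 0 255;0 0 0 0 0 0 255;0 0 0 0 0 0 255;0 0 0 0 0 0 255;0 0 0 0 0 0 255;0 0 0 0 0 0 255;0 0 0 0 0 0 255"
}}

```text
time: 5.72
position: [0.6022, 0.1, 0.1486]
tool_rot: [2.309, 2.128, 0.002]
ft_force: [5.7, -0.3, -2.4]
grip_width: 0.158
grip_force: 15.0
```

Request:
{"method": "move_arm", "body": {
  "increments": "0.2 0 0.7 0 0 0 255;0.2 0 0.7 0 0 0 255;0.2 0 0.7 0 0 0 255;0.2 0 0.7 0 0 0 255;0.2 0 0.7 0 0 0 255;0.2 0 0.7 0 0 0 255;0 0 0.7 0 0 0 255;0 0 0 0 0 0 255"
}}

```text
time: 6.38
position: [0.6031, 0.0999, 0.1529]
tool_rot: [2.309, 2.128, 0.001]
ft_force: [6.2, 0.0, -6.0]
grip_width: 0.155
grip_force: 15.0
```

Request:
{"method": "move_arm", "body": {
  "increments": "0 0 0.5 0 0 0 255;0 0 0.5 0 0 0 255;0 0 0.5 0 0 0 255;0 0 0.5 0 0 0 255;0 0 0 0 0 0 255;0 0 0 0 0 0 255;0 0 0 0 0 0 255;0 0 0 0 0 0 255"
}}

```text
time: 7.05
position: [0.6036, 0.0998, 0.1549]
tool_rot: [2.308, 2.128, 0.002]
ft_force: [7.5, -0.3, -6.7]
grip_width: 0.151
grip_force: 15.0
```

Request:
{"method": "move_arm", "body": {
  "increments": "0.3 0 0.7 0 0 0 255;0.3 0 0.7 0 0 0 255;0.3 0 0.7 0 0 0 255;0.3 0 0.7 0 0 0 255;0.3 0 0.7 0 0 0 255;0 0 0.5 0 0 0 255;0 0 0 0 0 0 255;0 0 0 0 0 0 255"
}}

```text
time: 7.72
position: [0.6045, 0.0997, 0.1587]
tool_rot: [2.309, 2.128, 0.001]
ft_force: [6.9, 0.5, -6.3]
grip_width: 0.152
grip_force: 15.0
```

```bash
python3 - <<'E'
from h import *
s=ctrl.get_state();print(s['position'],s['ft_force'],s['torque'])
for n in ['scene','side']:
    p=ctrl.get_image(n);C=cloud(p)
    for r in ctrl.silhouettes('pull',p)[:1]:
        c=cloud(p,r['region']);print(n,r['score'],len(c),np.percentile(c,[5,50,95],axis=0))
    # cover front strip z profile
    x=np.array([.9956,-.0935]);X=(C[:,:2]-[.602,.092])@x;Y=(C[:,:2]-[.602,.092])@[.0935,.9956]
    for lo in range(-45,200,15):
        for side in ((40,100),(-165,-70)):
            m=(X>lo/1e3)&(X<lo/1e3+.015)&(Y>side[0]/1e3)&(Y<side[1]/1e3)&(C[:,2]>.1)&(C[:,2]<.15)
            print(n,lo,side,m.sum(),np.round(np.median(C[m,2]),4) if m.any() else None,end=' | ')
        print()
E
```

```text
[0.60451325 0.09972378 0.15866938] [ 6.90321298  0.49233429 -6.30513341] [-0.10207194 -1.19063766 -0.11370598]
scene 0.62 164 [[0.60042494 0.0327666  0.14242315]
 [0.61175138 0.13197817 0.1586831 ]
 [0.61922102 0.146521   0.18272142]]
scene -45 (40, 100) 1 0.1416 | scene -45 (-165, -70) 3 0.1403 | 
scene -30 (40, 100) 57 0.1423 | scene -30 (-165, -70) 89 0.1426 | 
scene -15 (40, 100) 52 0.1424 | scene -15 (-165, -70) 99 0.1419 | 
scene 0 (40, 100) 76 0.1418 | scene 0 (-165, -70) 98 0.1413 | 
scene 15 (40, 100) 78 0.1404 | scene 15 (-165, -70) 116 0.1404 | 
scene 30 (40, 100) 95 0.1371 | scene 30 (-165, -70) 118 0.1373 | 
scene 45 (40, 100) 78 0.1359 | scene 45 (-165, -70) 105 0.1368 | 
scene 60 (40, 100) 85 0.1354 | scene 60 (-165, -70) 121 0.1363 | 
scene 75 (40, 100) 78 0.1346 | scene 75 (-165, -70) 127 0.1352 | 
scene 90 (40, 100) 86 0.134 | scene 90 (-165, -70) 117 0.1344 | 
scene 105 (40, 100) 94 0.133 | scene 105 (-165, -70) 129 0.1338 | 
scene 120 (40, 100) 93 0.1325 | scene 120 (-165, -70) 126 0.133 | 
scene 135 (40, 100) 88 0.1314 | scene 135 (-165, -70) 130 0.1324 | 
scene 
[... 780 characters left out ...]
00) 126 0.1367 | side 45 (-165, -70) 0 None | 
side 60 (40, 100) 127 0.136 | side 60 (-165, -70) 1 0.1348 | 
side 75 (40, 100) 122 0.1353 | side 75 (-165, -70) 54 0.1356 | 
side 90 (40, 100) 123 0.1344 | side 90 (-165, -70) 56 0.1349 | 
side 105 (40, 100) 122 0.1338 | side 105 (-165, -70) 34 0.1339 | 
side 120 (40, 100) 122 0.1331 | side 120 (-165, -70) 6 0.1328 | 
side 135 (40, 100) 119 0.1323 | side 135 (-165, -70) 34 0.1323 | 
side 150 (40, 100) 121 0.1316 | side 150 (-165, -70) 102 0.1321 | 
side 165 (40, 100) 134 0.1318 | side 165 (-165, -70) 132 0.1326 | 
side 180 (40, 100) 111 0.1336 | side 180 (-165, -70) 124 0.1342 | 
side 195 (40, 100) 111 0.1327 | side 195 (-165, -70) 114 0.1333 |
```

The cover's top face now slopes from 143 mm at the front to 131 mm at the back, so it rose to about 0.05 rad. The force stayed near 6 N, so it is not caught. The knob stays untouched, and I'll work out the arc for the lift.

```bash
python3 - <<'E'
import numpy as np
x=np.array([.9956,-.0935,0]);z=np.array([0,0,1.])
th=np.linspace(.049,.785,33);ph=np.radians(24)*np.arange(33)/32
a=np.arctan2(45,-205)-th;r=np.hypot(205,45)
P=np.outer(r*np.cos(a)-19*np.sin(ph),x)+np.outer(r*np.sin(a)-19*np.cos(ph),z)
d=np.diff(P,axis=0)
for k in range(0,32,4):print(k,np.round(d[k:k+4].mean(0),2))
print(P[-1]-P[0], 'rot/row',np.round(.75*np.array([.0935,.9956]),2))
E
```

```text
0 [ 1.22 -0.11  4.6 ]
4 [ 1.64 -0.15  4.46]
8 [ 2.04 -0.19  4.28]
12 [ 2.42 -0.23  4.06]
16 [ 2.78 -0.26  3.81]
20 [ 3.11 -0.29  3.53]
24 [ 3.42 -0.32  3.22]
28 [ 3.69 -0.35  2.88]
[ 81.25526752  -7.63094367 123.38730143] rot/row [0.07 0.75]
```

Request:
{"method": "move_arm", "body": {
  "increments": "1.2 -0.1 4.6 0.07 0.75 0 255;1.2 -0.1 4.6 0.07 0.75 0 255;1.2 -0.1 4.6 0.07 0.75 0 255;1.2 -0.1 4.6 0.07 0.75 0 255;1.6 -0.15 4.5 0.07 0.75 0 255;1.6 -0.15 4.5 0.07 0.75 0 255;1.6 -0.15 4.5 0.07 0.75 0 255;1.6 -0.15 4.5 0.07 0.75 0 255",
  "grip_force": 25
}}

```text
time: 8.58
position: [0.6155, 0.0987, 0.1943]
tool_rot: [-2.252, -2.075, 0.11]
ft_force: [6.3, -0.1, -8.8]
grip_width: 0.147
grip_force: 25.0
```

Request:
{"method": "move_arm", "body": {
  "increments": "2 -0.2 4.3 0.07 0.75 0 255;2 -0.2 4.3 0.07 0.75 0 255;2 -0.2 4.3 0.07 0.75 0 255;2 -0.2 4.3 0.07 0.75 0 255;2.4 -0.2 4.1 0.07 0.75 0 255;2.4 -0.2 4.1 0.07 0.75 0 255;2.4 -0.2 4.1 0.07 0.75 0 255;2.4 -0.2 4.1 0.07 0.75 0 255"
}}

```text
time: 9.25
position: [0.6325, 0.0971, 0.2272]
tool_rot: [-2.189, -2.017, 0.215]
ft_force: [3.2, -1.0, -9.7]
grip_width: 0.154
grip_force: 25.0
```

Request:
{"method": "move_arm", "body": {
  "increments": "2.8 -0.3 3.8 0.07 0.75 0 255;2.8 -0.3 3.8 0.07 0.75 0 255;2.8 -0.3 3.8 0.07 0.75 0 255;2.8 -0.3 3.8 0.07 0.75 0 255;3.1 -0.3 3.5 0.07 0.75 0 255;3.1 -0.3 3.5 0.07 0.75 0 255;3.1 -0.3 3.5 0.07 0.75 0 255;3.1 -0.3 3.5 0.07 0.75 0 255"
}}

```text
time: 9.92
position: [0.6552, 0.095, 0.2566]
tool_rot: [-2.123, -1.957, 0.314]
ft_force: [0.3, 0.1, -7.8]
grip_width: 0.151
grip_force: 25.0
```

Request:
{"method": "move_arm", "body": {
  "increments": "3.4 -0.3 3.2 0.07 0.75 0 255;3.4 -0.3 3.2 0.07 0.75 0 255;3.4 -0.3 3.2 0.07 0.75 0 255;3.4 -0.3 3.2 0.07 0.75 0 255;3.7 -0.35 2.9 0.07 0.75 0 255;3.7 -0.35 2.9 0.07 0.75 0 255;3.7 -0.35 2.9 0.07 0.75 0 255;3.7 -0.35 2.9 0.07 0.75 0 255"
}}

```text
time: 10.58
position: [0.6839, 0.0925, 0.2814]
tool_rot: [-2.062, -1.896, 0.406]
ft_force: [-35.8, -3.9, 38.7]
grip_width: 0.152
grip_force: 24.9
```

Request:
{"method": "move_arm", "body": {
  "increments": "0 0 0 0 0 0 255;0 0 0 0 0 0 255;0 0 0 0 0 0 255;0 0 0 0 0 0 255;0 0 0 0 0 0 255;0 0 0 0 0 0 255;0 0 0 0 0 0 255;0 0 0 0 0 0 255"
}}

```text
time: 11.25
position: [0.6844, 0.0929, 0.2824]
tool_rot: [-2.06, -1.9, 0.4]
ft_force: [-1.8, 1.5, -4.5]
grip_width: 0.158
grip_force: 25.0
```

```bash
python3 - <<'E'
from h import *
s=ctrl.get_state();print(s['position'],s['ft_force'],np.abs(s['qd']).max(),s['grip_width'],s['grip_force'],s['joint_positions'])
p=ctrl.get_image('side');C=cloud(p)
Z=R.from_rotvec(s['tool_rot']).as_matrix()[:,2];g=s['position']-.019*Z
h=np.array([.602,.092])+.205*np.array([.9956,-.0935])
dx=(g[:2]-h)@[.9956,-.0935];print('g',g,'theta',np.arctan2(.045,-.205)-np.arctan2(g[2]-.122,dx),np.hypot(dx,g[2]-.122))
Xm=(C[:,:2]-h)@[.9956,-.0935];Y=(C[:,:2]-h)@[.0935,.9956]
m=(Y>.04)&(Y<.165)&(Xm<-.03)&(Xm>-.23)&(C[:,2]>.15)&(C[:,2]<.32)
print(m.sum(),np.polyfit(Xm[m],C[m,2],1))
cv2.imwrite('pics/end.png',cv2.cvtColor(p['frame'],4))
E
```

```text
[0.68435187 0.09292198 0.28236949] [-1.75766983  1.54368598 -4.47204946] 0.0060487536223841456 0.15800141172633636 25.010859668254852 [-0.22899508  0.77577826  0.25030398  0.74410476 -0.24443394  2.05153231
 -0.16002944]
g [0.69207208 0.0922106  0.29971573] theta 0.7790451811097978 0.21186148703526198
1925 [-0.99629722  0.13339233]
```

View pics/end.png

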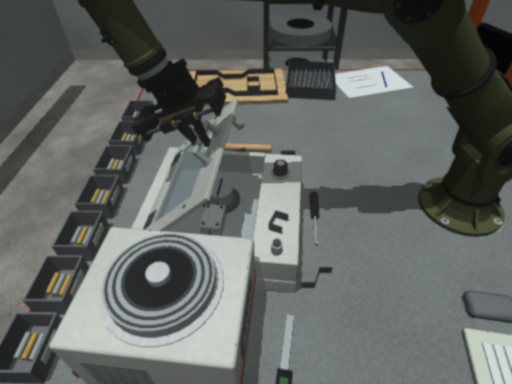

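The side view shows the cover at about 45° (slope -0.996) with the gripper on its bar near (210,125), and the bystanders where they were. Joint 6 is sitting at its range end (2.05), so I'll untilt the tool slightly about the bar.

Request:
{"method": "move_arm", "body": {
  "increments": "0.2 0 -0.1 -0.07 -0.7 0 255;0.2 0 -0.1 -0.07 -0.7 0 255;0.2 0 -0.1 -0.07 -0.7 0 255;0.2 0 -0.1 -0.07 -0.7 0 255;0.2 0 -0.1 -0.07 -0.7 0 255;0.2 0 -0.1 -0.07 -0.7 0 255;0.2 0 -0.1 -0.07 -0.7 0 255;0.2 0 -0.1 -0.07 -0.7 0 255"
}}

```text
time: 11.97
position: [0.6858, 0.0927, 0.2821]
tool_rot: [-2.122, -1.957, 0.313]
ft_force: [-2.3, 2.6, -4.3]
grip_width: 0.15
grip_force: 25.0
```

Request:
{"method": "move_arm", "body": {
  "increments": "0 0 0 0 0 0 255;0 0 0 0 0 0 255;0 0 0 0 0 0 255;0 0 0 0 0 0 255;0 0 0 0 0 0 255;0 0 0 0 0 0 255;0 0 0 0 0 0 255;0 0 0 0 0 0 255"
}}

```text
time: 12.63
position: [0.6858, 0.0927, 0.2821]
tool_rot: [-2.121, -1.956, 0.314]
ft_force: [-3.5, 4.4, -2.2]
grip_width: 0.151
grip_force: 25.0
```

```bash
python3 - <<'E'
from h import *
s=ctrl.get_state();print(s['position'],s['ft_force'],np.abs(s['qd']).max(),s['grip_width'],s['grip_force'],s['joint_positions'])
p=ctrl.get_image('side');C=cloud(p)
h=np.array([.602,.092])+.205*np.array([.9956,-.0935])
Xm=(C[:,:2]-h)@[.9956,-.0935];Y=(C[:,:2]-h)@[.0935,.9956]
m=(Y>.04)&(Y<.165)&(Xm<-.03)&(Xm>-.23)&(C[:,2]>.15)&(C[:,2]<.32)
print(np.polyfit(Xm[m],C[m,2],1))
E
```

```text
[0.68580785 0.09269865 0.28212323] [-3.54971138  4.38935786 -2.15536722] 0.001910474569015382 0.15062111716475127 25.036699175834656 [-0.25902808  0.68406047  0.25830506  0.86751023 -0.21414811  1.9243951
 -0.15388912]
[-0.99435347  0.13336285]
```

Cover steady at 45°, joints in range, grip firm. Handing in.

```bash
python3 -c "
from bench import ctrl
print(ctrl.close_job())"
```

```text
the job is handed in; nothing more can be done
None
```

The tug showed the cover was not caught, so I left the knob untouched, lifted the cover to about 45° (0.78 rad), and handed the job in (no verdict came back) still gripping the handle with the cover still; during the lift joint 6 briefly read 2.0515 against its 2.05 limit, and I backed it off before handing in.

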